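# Move a gap gauge to the other folding hook and fold the emptied hook away

## Task

The steel gap gauge hangs on the unfolded hook of the green stand. Swing the folded hook of the blue stand all the way down, hang the gauge there by its eye without forcing it against the hook (if it meets resistance, back off and feel for the hook's end), and finally fold the emptied hook of the green stand up flat against its plate. Do not drop the gauge, and leave the other things on the bench standing where they are.

Things in the scene. Friction and masses are not known exactly. Their poses are not given: they have to be found in the camera images.
- plain_stand: GREEN stand screwed to the bench: foot 110 x 110 x 10 mm (75 mm in front to 35 mm behind the origin), upright back plate 90 mm wide, 8 mm thick, top at 175 mm, front face 12 mm behind the origin. Origin on the bench straight below the hook's pivot; x points backwards (the hook unfolds to -x), y left, z up. Its hook sits at the middle (y = 0).
- rail_stand: BLUE stand screwed to the bench, same size and frame as the green one, but its hook sits on a steel saddle clamped firmly on a short aluminium cross rail, up to 13 mm to either side of the middle (y = -13 to +13 mm). This pose does not tell where on the rail it is: look or feel for it.
- plain_pivot (a point): pivot axis of the green stand's hook, at its true place, 125 mm above the bench; axes as the stand. Either hook is a 10 mm round steel rod ending in a flat-ended red knob (15 mm diameter, 10 mm long) centred 85 mm from the pivot axis: at angle q the knob is 85*sin(q) mm in front of the pivot and 85*cos(q) mm above it (folded, 35 mm above the plate's top edge).
- rail_middle (a point): middle of the blue stand's rail, at the height (125 mm) and depth of its hook's pivot axis; axes as the stand. The hook itself is off this point by up to 13 mm along the stand's y, unknown.
- plain_hook (a joint): angle of the green stand's hook in rad: 0 = folded flat (points straight up), 1.57 = fully unfolded on its stop (level, pointing to the stand's -x). Stiff hinge, about 0.12 N m friction (1.5 N at the knob), stays where it is left. Starts at 1.57 with the gauge on it.
- rail_hook (a joint): angle of the blue stand's hook, same hook and meaning; starts folded or nearly so (0 to 0.3).
- gap_gauge: loose flat steel gap gauge, 8 mm thick (x), 56 mm wide (y), 115 mm tall (z), 180 to 290 g: plain plate with a round eye above, two legs with yellow bands below. Origin at the middle of its lower edge; the plain top edge can be pinched across the 8 mm. Starts hanging upright on the green stand's hook, its faces square to the hook, about 44 mm in front of the pivot.
- gauge_eye (a point): centre of the gauge's eye: a through hole of 20 mm diameter along the gauge's x, 70 mm above its origin, 45 mm below its top edge. It passes the 15 mm knob with 2.5 mm to spare all round; hung, the eye's upper edge rests on the rod.
- knob_driver: stubby black and red hand tool standing upright, 37 mm wide, 65 mm tall; bystander. Origin under its centre.
- check_weight: brass check weight, 31 mm wide, 47 mm tall; bystander. Origin under its centre.
- oil_can: red oil can with a thin spout, 62 x 68 mm, 150 mm tall; bystander. Origin under its centre.
There are look-alikes about, which are no part of the job. Of the things that look like the gap_gauge, the smaller one is meant.

How it is judged:
By the outcome, as a careful person would: the job done as asked, in the order asked, and still so for the second after the job is handed in, with the robot touching nothing.
It also fails if it takes over 72 s, if anything falls off the work surface, if the arm or the gripper's body presses on something with over 40 N, if the wrist force passes 120 N, or if a joint passes its speed limit or range.

## Robot

A 6-joint arm with a two-finger parallel gripper is mounted at the origin on a cart in front of the work surface, level with it; the furniture and walls round the work are solid. World frame = base frame: x ahead of the robot, y to its left, z up, the work surface at z = 0. Lengths are in m, angles in degrees, forces in N, time in s.
With the tool pointing down it reaches from about 0.4 to 0.825 m from the base axis. Payload 7 kg.
Tool frame: the origin (TCP) lies midway between the tips of the shut fingers; the grasp point (between the pads) lies 19 mm behind it; y points along the fingers, z is the direction in which the jaws open and shut, and the axes are right-handed (so a half turn about y gives the same grasp; the last joint's range is limited). The gripper opens to 88 mm and grips with 3 to 60 N. Pads are 19 mm wide; open, the fingers measure 130 mm over their backs; the gripper's body (78 mm by 193 mm) begins 47 mm behind the grasp point.
Start: joints at [90.877, 20.546, 0.682, 0, -70.136, -16.507], TCP at [0.182, 0.65, 0.189] pointing down, gripper open.
Joint ranges: [-176.03, 176.03], [-82.01, 121.73], [-58.28, 71.71], [-173.87, 95.51], [-174.79, -0.11], [-173.66, 173.66]. Speed limits (degrees/s): [136.94, 136.94, 172.46, 180, 180, 180].

## Interface

Orientations are given as [roll, pitch, yaw] about the fixed x, y, z axes, in that order (R = Rz(yaw) Ry(pitch) Rx(roll)).
In Python, from plant import ctrl gives the robot as it stands.
- The arm moves only by the tool step_arm, never from a script. Its argument "rows" is a list that holds one entry, the list of rows, each a list of 7 numbers: the gripper command: -1 is shut, 1 is fully open, values between are in proportion, then the shift along the world's x, y, z in cm, then the turn, a rotation vector about the world's x, y, z in degrees. In form: [[[fingers, tx, ty, tz, rx, ry, rz], ...]]. A call has 1 to 12 rows; each row shifts and turns the commanded pose from where the row before left it; what a row does not reach is not made up. A row lasts 1/8 s, in which the tool goes at most 62.5 mm and 10.7 degrees, less where a joint would pass 70% of its speed; a pose out of reach is approached as far as the arm can. A call is refused whole if a number of a shift passes 6.25 or a number of a turn 10.7, either way. A call with a gripper value outside its range is refused whole. The fingers move at their own pace and stop on an object; the grip force is fixed at half the most. Time passes only in rows, so rows that do not move let the fingers close. It gives the time, the measured TCP pose, the force and the opening at its end, in the units of the state.
- ctrl.get_obs(): the state, without advancing time (a new reading comes with each control period).
- ctrl.snapshot(name): name is "scene" or "top"; returns the picture (480x640x3 uint8, blue, green, red); there is no depth.
- ctrl.camera_params(name): a dict with "vertical_fov" (degrees; the focal length in pixels is half the picture's height over the tangent of half this angle, whatever the lens; pixels are square), "cx", "cy" (the principal point, pixels), "k1" (the pictures are not rectified: a ray, as slopes to the right and down, at radius r is drawn at 1 + k1 r^2 times it, then the intrinsics apply), "rvec" (rotation vector, rad) and "tvec" (3), from world to camera coordinates, as OpenCV has them. Camera axes: x right, y down, z forward; pixel columns grow to the right and rows downward; lengths in m; the calibration is good to about 2 mm. A picture is of the moment at which its call begins. camera_params takes no time and is no camera call.
- ctrl.close_job(): hands the job in, once; it reports no verdict.
The state is a dict: "clock": time; "joint_pos": joint angles; "qvel": joint speeds; "tau": joint torques, N m; "tool_pos": TCP position; "orientation": TCP orientation; "force": force on the tool from outside, world axes, zero at the start; "moment": the same for the moment, N m; "opening": finger opening in m.
Only numpy, scipy, OpenCV 4.12 (cv2) and the standard library are available. Lean on these libraries where they do the work, as an engineer would, in place of code of your own. Each camera call takes 0.05 s, during which the arm holds its last target. There are 200 camera calls.

## Working session

There is one attempt and no reset: what is moved stays moved. The work goes in short steps, Python scripts to look and compute and a tool call to move; the robot and the scene stay as the last step left them, time stands still between calls to the robot, and variables do not carry over. Pictures are saved under pics/ and viewed, about 8 in all and at most 12, crops included, and the job is handed in when it is done.

Besides the shell and the picture viewer there is one more tool, called after "Request:" as name(argument=value, ...), one argument or row to a line, values as JSON. step_arm: Moves the arm, as the interface text tells. Its arguments: {"type":"object","properties":{"rows":{"type":"array"}},"required":["rows"]}

```bash
mkdir -p pics; ls; cat > h.py <<'E'
import numpy as np, cv2
from plant import ctrl
def cam(n):
    p=ctrl.camera_params(n); f=240/np.tan(np.radians(p["vertical_fov"])/2)
    R,_=cv2.Rodrigues(np.array(p["rvec"],float)); t=np.array(p["tvec"],float).ravel()
    K=np.array([[f,0,p["cx"]],[0,f,p["cy"]],[0,0,1]]); return K,np.array([p["k1"],0,0,0,0.]),R,t
def ray(n,uv):
    K,d,R,t=cam(n); q=cv2.undistortPoints(np.array([[uv]],float),K,d).ravel()
    return -R.T@t, R.T@np.array([q[0],q[1],1])
def onz(n,uv,z):
    c,v=ray(n,uv); return c+v*(z-c[2])/v[2]
def proj(n,P):
    K,d,R,t=cam(n); return cv2.projectPoints(np.atleast_2d(np.array(P,float)),cv2.Rodrigues(R)[0],t,K,d)[0].reshape(-1,2)
def tri(a,b):
    (c1,v1),(c2,v2)=ray("scene",a),ray("top",b)
    s=np.linalg.lstsq(np.c_[v1,-v2],c2-c1,rcond=None)[0]
    p,q=c1+s[0]*v1,c2+s[1]*v2; return (p+q)/2,np.linalg.norm(p-q)*1e3
def snap(n,f):
    im=ctrl.snapshot(n); cv2.imwrite(f"pics/{f}.png",im); return im
E
python3 - <<'E'
from h import *
np.set_printoptions(precision=4,suppress=True)
a=snap("scene","s0");b=snap("top","t0")
for n in("scene","top"):
    K,d,R,t=cam(n);print(n,K[0,0],-R.T@t,R[2],d[0])
print(ctrl.get_obs())
E
```

```text
pics
scene 462.8891198566782 [-0.0912 -0.3743  0.9584] [ 0.5582  0.335  -0.7591] -0.07771078795271903
top 461.5603829258142 [ 0.4223 -0.0129  1.0932] [ 0.13    0.0237 -0.9912] 0.020158252651992534
{'clock': 0.1, 'joint_pos': array([ 90.876 ,  20.5881,   0.6377,  -0.0174, -70.1348, -16.5071]), 'qvel': array([-0.0605,  0.0379,  0.1075,  0.0832, -0.0043, -0.0761]), 'tau': array([ -0.0008, -58.416 ,  29.3752,   7.0154,   0.0102,  -0.0001]), 'tool_pos': array([0.1818, 0.6495, 0.1881]), 'orientation': array([-89.9137,   0.0085, 164.363 ]), 'force': array([-0.0423,  0.612 ,  0.284 ]), 'moment': array([-0.012,  0.016, -0.034]), 'opening': 0.08739920661562796}
```

View pics/s0.png

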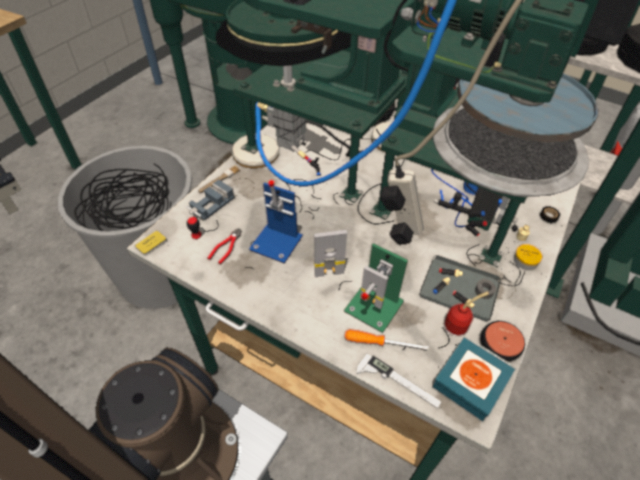

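View pics/t0.png

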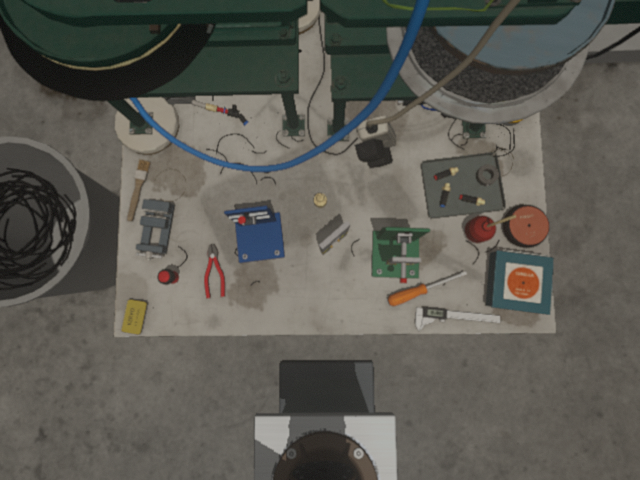

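The scene view shows the blue stand at about (280,225), the green stand with the hung gauge at (375,290), and a free-standing look-alike gauge at (330,253). The knob_driver is at (195,228), the oil can at (458,318) and the brass weight at (320,200) in the top view. I'll enlarge the stands next.

```bash
python3 - <<'E'
from h import *
a=cv2.imread("pics/s0.png");b=cv2.imread("pics/t0.png")
A=cv2.resize(a[170:335,240:420],None,fx=2.2,fy=3.6*2.2/3.6,interpolation=cv2.INTER_CUBIC)
A=cv2.resize(a[175:335,245:415],(595,560),interpolation=cv2.INTER_CUBIC)
cv2.imwrite("pics/s0c.png",A)
B=cv2.resize(b[190:300,225:440],(800,409),interpolation=cv2.INTER_CUBIC)
cv2.imwrite("pics/t0c.png",B)
E
```

```text
(no output)
```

View pics/s0c.png

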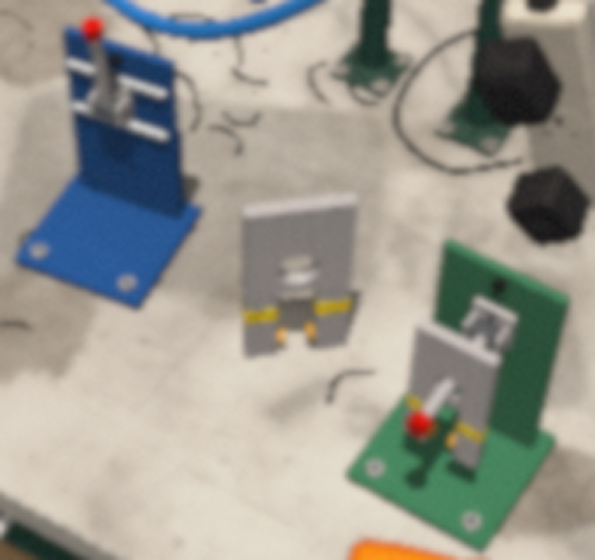

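View pics/t0c.png

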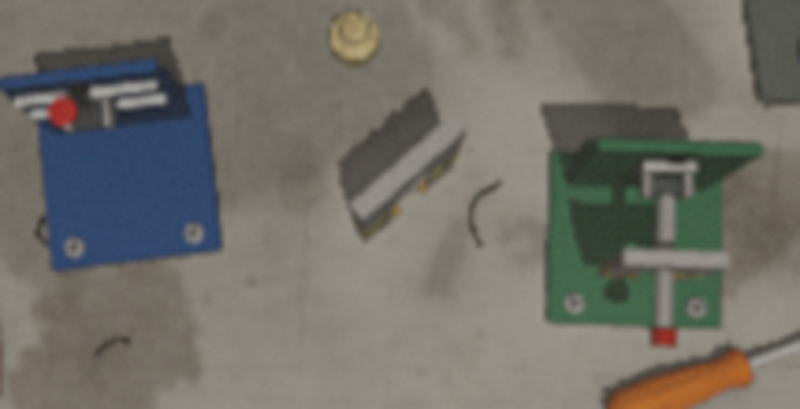

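Look-alikes: A is the free-standing gauge at scene (330,253) / top (335,235). B is the gauge hung on the green hook at scene (375,285) / top (405,258). The crops show A clearly larger and B smaller and hung on the green hook, so B is meant. The blue hook is nearly folded, with its knob at scene (271,183) / top (242,220), left of the middle.

```bash
cat > meas.py <<'E'
from h import *
np.set_printoptions(precision=4,suppress=True)
def foot(im,col,c0):
    hsv=cv2.cvtColor(im,cv2.COLOR_BGR2HSV)
    lo,hi=((50,60,40),(85,255,255)) if col=="g" else ((100,90,50),(125,255,255))
    return cv2.inRange(hsv,lo,hi)
def red(im,x0,x1,y0,y1):
    hsv=cv2.cvtColor(im,cv2.COLOR_BGR2HSV)
    m=(cv2.inRange(hsv,(0,150,90),(8,255,255))|cv2.inRange(hsv,(172,150,90),(180,255,255)))
    k=np.zeros_like(m);k[y0:y1,x0:x1]=m[y0:y1,x0:x1]
    M=cv2.moments(k,True); return (M["m10"]/M["m00"],M["m01"]/M["m00"]),M["m00"]
E
python3 - <<'E'
from meas import *
a=cv2.imread("pics/s0.png");b=cv2.imread("pics/t0.png")
f=215/800
crop=lambda x,y:(225+x*f,190+y*f)
ini={"g":[crop(547,322),crop(720,327)],"b":[crop(53,270),crop(220,248)]}
for c in "gb":
    L,Rr=[onz("top",p,.01)[:2] for p in ini[c]]
    m=foot(b,c,0); m2=np.zeros_like(m); 
    x0,x1=(365,435) if c=="g" else (222,292); m2[195:300,x0:x1]=m[195:300,x0:x1]
    ct=max(cv2.findContours(m2,0,cv2.CHAIN_APPROX_NONE)[0],key=cv2.contourArea).reshape(-1,2)
    P=np.array([onz("top",p,.01)[:2] for p in ct])
    for it in range(3):
        ey=(L-Rr)/np.linalg.norm(L-Rr); ex=np.array([ey[1],-ey[0]])
        s=(P-Rr)@ex; t=(P-Rr)@ey; w=np.linalg.norm(L-Rr)
        def line(k,):
            vx,vy,x,y=cv2.fitLine(P[k].astype(np.float32),cv2.DIST_HUBER,0,.001,.001).ravel();return np.array([x,y]),np.array([vx,vy])
        F=line((abs(s)<.005)&(t>.008)&(t<w-.008))
        l=line((abs(t-w)<.005)&(s>.008)&(s<.06)); r=line((abs(t)<.005)&(s>.008)&(s<.06))
        X=lambda A,B:A[0]+A[1]*np.linalg.solve(np.c_[A[1],-B[1]],B[0]-A[0])[0]
        L,Rr=X(F,l),X(F,r)
    ey=(L-Rr)/np.linalg.norm(L-Rr); ex=np.array([ey[1],-ey[0]])
    O=(L+Rr)/2+.075*ex
    print(c,"L",L,"R",Rr,"w",w,"O",O,"yaw",np.degrees(np.arctan2(ex[1],ex[0])), "side yaws",[np.degrees(np.arctan(q[1][1]/q[1][0])) for q in(l,r)])
    box=((355,380,285,305),(395,412,268,290)) if c=="g" else ((263,280,175,192),(235,250,210,228))
    (pa,na),(pb,nb)=red(a,*box[0]),red(b,*box[1]); p,e=tri(pa,pb)
    d=p[:2]-O; print(" knob",pa,na,pb,nb,p,"gap mm",e,"stand xy",d@ex,d@ey)
E
```

```text
Traceback (most recent call last):
cv2.error: OpenCV(4.12.0) /io/opencv/modules/imgproc/src/linefit.cpp:50: error: (-215:Assertion failed) count > 0 in function 'fitLine2D_wods'
```

```bash
python3 - <<'E'
from meas import *
b=cv2.imread("pics/t0.png");h=cv2.cvtColor(b,cv2.COLOR_BGR2HSV)
print(h[270,375:430:6],h[255,240:284:6]); print(h[262:285,385].tolist())
f=215/800
for x,y in((547,322),(720,327),(53,270),(220,248)): print(onz("top",(225+x*f,190+y*f),.01))
E
```

```text
[[ 67  80 102]
 [ 48  29 113]
 [ 66  81  91]
 [ 65  79  81]
 [ 67  88  99]
 [ 33  20 114]
 [ 26  20 104]
 [ 66  79  97]
 [ 20  27 140]
 [ 18  30 145]] [[108 141 107]
 [170   7 116]
 [108 135 108]
 [108 137 108]
 [108 138 109]
 [108 139 108]
 [110  72 114]
 [108 144 108]]
[[65, 66, 89], [67, 66, 89], [65, 76, 94], [68, 88, 101], [67, 87, 103], [67, 88, 102], [67, 84, 103], [68, 87, 103], [66, 83, 104], [68, 86, 104], [67, 83, 102], [66, 83, 102], [67, 87, 103], [67, 87, 100], [66, 67, 103], [38, 32, 120], [19, 28, 147], [19, 27, 151], [19, 27, 150], [20, 25, 150], [18, 25, 151], [19, 27, 150], [22, 26, 149]]
[ 0.4604 -0.1171  0.01  ]
[ 0.456  -0.2246  0.01  ]
[0.497  0.1939 0.01  ]
[0.5095 0.088  0.01  ]
```

```bash
sed -i 's/(50,60,40)/(48,45,30)/' meas.py; cat > stands.py <<'E'
from meas import *
f=215/800
crop=lambda x,y:(225+x*f,190+y*f)
ini={"g":[crop(547,322),crop(720,327)],"b":[crop(53,270),crop(220,248)]}
def stand(b,c):
    L,Rr=[onz("top",p,.01)[:2] for p in ini[c]]
    m=foot(b,c,0); m2=np.zeros_like(m)
    x0,x1=(365,435) if c=="g" else (222,292); m2[195:300,x0:x1]=m[195:300,x0:x1]
    ct=np.vstack(cv2.findContours(m2,0,cv2.CHAIN_APPROX_NONE)[0]).reshape(-1,2)
    P=np.array([onz("top",p,.01)[:2] for p in ct])
    for it in range(3):
        w=np.linalg.norm(L-Rr); ey=(L-Rr)/w; ex=np.array([ey[1],-ey[0]])
        s=(P-Rr)@ex; t=(P-Rr)@ey
        def line(k):
            vx,vy,x,y=cv2.fitLine(P[k].astype(np.float32),cv2.DIST_HUBER,0,.001,.001).ravel();return np.array([x,y]),np.array([vx,vy])
        F=line((abs(s)<.006)&(t>.008)&(t<w-.008))
        l=line((abs(t-w)<.006)&(s>.008)&(s<.06)); r=line((abs(t)<.006)&(s>.008)&(s<.06))
        X=lambda A,B:A[0]+A[1]*np.linalg.solve(np.c_[A[1],-B[1]],B[0]-A[0])[0]
        L,Rr=X(F,l),X(F,r)
    w=np.linalg.norm(L-Rr); ey=(L-Rr)/w; ex=np.array([ey[1],-ey[0]])
    print(c,"w",w,"side yaws",[np.degrees(np.arctan(q[1][1]/q[1][0])) for q in(l,r)])
    return (L+Rr)/2+.075*ex,ex,ey
E
python3 - <<'E'
from stands import *
a=cv2.imread("pics/s0.png");b=cv2.imread("pics/t0.png")
for c in "gb":
    O,ex,ey=stand(b,c); print(" O",O,"yaw",np.degrees(np.arctan2(ex[1],ex[0])))
    box=((355,380,285,305),(395,412,268,290)) if c=="g" else ((263,280,175,192),(235,250,210,228))
    (pa,na),(pb,nb)=red(a,*box[0]),red(b,*box[1]); p,e=tri(pa,pb)
    d=p[:2]-O; print(" knob",pa,na,pb,nb,p,"gap mm",e,"stand xy",d@ex,d@ey)
E
```

```text
g w 0.10646916 side yaws [np.float32(-1.5711849), np.float32(-2.3176966)]
 O [ 0.5351 -0.1737] yaw -2.5630295
 knob (364.45714285714286, 295.8857142857143) 35.0 (403.0, 280.0) 15.0 [ 0.4482 -0.1696  0.1259] gap mm 0.733654293171943 stand xy -0.08696868795332607 0.00028383315722449866
b w 0.103905894 side yaws [np.float32(6.258502), np.float32(5.4922037)]
 O [0.5799 0.1502] yaw 6.312382
 knob (271.0, 182.5) 26.0 (241.7948717948718, 219.6153846153846) 39.0 [0.5658 0.1514 0.2134] gap mm 1.070339041942396 stand xy -0.013895636028300684 0.0028337866873548822
```

```bash
python3 - <<'E'
from meas import *
a=cv2.imread("pics/s0.png")
h=cv2.cvtColor(a,cv2.COLOR_BGR2HSV); m=cv2.inRange(h,(98,120,80),(115,255,255))
for uv in((150,118),(200,155),(265,168),(330,145),(380,95),(410,40)):
    out=[]
    for z in np.arange(0,.9,.02):
        P=onz("top",uv,z);q=proj("scene",P)[0]
        if 0<=q[0]<639 and 0<=q[1]<479 and q[1]<190 and m[int(q[1]),int(q[0])]: out.append(P.round(2).tolist())
    print(uv,out[:1],out[-1:])
E
```

```text
(150, 118) [[0.86, 0.42, 0.0]] [[0.76, 0.33, 0.24]]
(200, 155) [[0.74, 0.28, 0.06]] [[0.74, 0.28, 0.06]]
(265, 168) [] []
(330, 145) [[0.69, -0.02, 0.28]] [[0.69, -0.02, 0.28]]
(380, 95) [[0.73, -0.1, 0.4]] [[0.72, -0.1, 0.42]]
(410, 40) [[1.05, -0.23, 0.0]] [[0.74, -0.12, 0.54]]
```

Request:
step_arm(
  rows=[
    [[-1,0,0,4,0,0,0],[-1,2,-3,4,0,0,3],[-1,3.2,-4.2,2,0,0,3],[-1,3.5,-4.5,0,0,0,3],[-1,3.5,-4.5,0,0,0,3],[-1,3.5,-4.5,0,0,0,3],[-1,3.5,-4.5,0,0,0,3],[-1,3.5,-4.5,0,0,0,3],[-1,3.5,-4.5,0,0,0,0.9],[-1,3.5,-4.5,0,0,0,0],[-1,3.5,-4.5,0,0,0,0],[-1,0,0,0,0,0,0]],
  ],
)

```text
clock: 1.6
tool_pos: [0.5153, 0.2148, 0.2883]
orientation: [-89.9, -0.1, -174.0]
force: [-0.1, 0.7, 0.6]
opening: 0.0005
```

Request:
step_arm(
  rows=[
    [[-1,4.1,-3,0,0,0,0],[-1,4.1,-3,0,0,0,0],[-1,0,0,-3,0,0,0],[-1,0,0,-3,0,0,0],[-1,0,0,-2.6,0,0,0],[-1,0,0,0,0,0,0]],
  ],
)

```text
clock: 2.35
tool_pos: [0.5942, 0.158, 0.2007]
orientation: [-89.9, -0.3, -173.7]
force: [0.0, -1.0, 0.3]
opening: 0.0007
```

```bash
python3 - <<'E'
from meas import *
o=ctrl.get_obs();print(o["tool_pos"],o["force"],o["joint_pos"])
a=snap("scene","s1");b=snap("top","t1")
cv2.imwrite("pics/c1.png",np.hstack([cv2.resize(a[120:280,200:360],(400,400)),cv2.resize(b[180:280,210:310],(400,400))]))
E
```

```text
[0.5942 0.158  0.2007] [ 0.0385 -0.9877  0.2586] [ 33.0393  14.7061  -6.0446  -0.0405 -69.5132  63.2648]
```

View pics/c1.png

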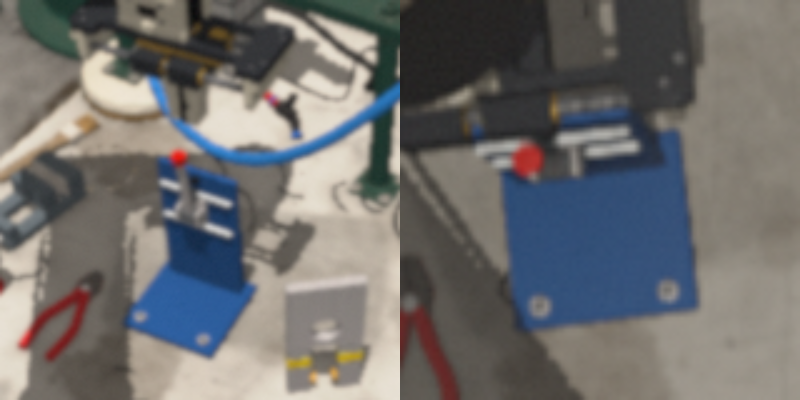

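```bash
python3 - <<'E'
from meas import *
P=[[.594,.158,.2007],[.566,.1515,.2134],[.594,.158,.26]]
print(proj("scene",P),proj("top",P))
E
```

```text
[[275.9931 178.8923]
 [271.2465 182.4542]
 [274.405  159.9356]] [[239.5776 206.7399]
 [241.5412 219.6894]
 [233.5035 200.7502]]
```

Request:
step_arm(
  rows=[
    [[-1,-0.6,-0.06,-0.53,0,0,0],[-1,-0.6,-0.06,-0.53,0,0,0],[-1,-0.8,-0.09,-0.15,0,0,0],[-1,-0.8,-0.09,-0.15,0,0,0],[-1,-0.87,-0.09,-0.45,0,0,0],[-1,-0.87,-0.09,-0.45,0,0,0],[-1,-0.7,-0.08,-0.7,0,0,0],[-1,-0.7,-0.08,-0.7,0,0,0]],
  ],
)

```text
clock: 3.45
tool_pos: [0.5359, 0.1515, 0.1658]
orientation: [-90.0, -0.0, -173.7]
force: [-0.7, -0.0, 0.1]
opening: 0.0004
```

Request:
step_arm(
  rows=[
    [[-1,-0.47,-0.05,-0.85,0,0,0],[-1,-0.47,-0.05,-0.85,0,0,0],[-1,-0.17,-0.02,-0.7,0,0,0],[-1,-0.17,-0.02,-0.6,0,0,0]],
  ],
)

```text
clock: 3.95
tool_pos: [0.5236, 0.1502, 0.1358]
orientation: [-90.0, -0.0, -173.7]
force: [-0.0, -0.3, -0.5]
opening: 0.0004
```

```bash
python3 - <<'E'
from meas import *
a=snap("scene","s2");b=snap("top","t2")
cv2.imwrite("pics/c2.png",np.hstack([cv2.resize(a[120:280,200:360],(400,400)),cv2.resize(b[180:280,210:310],(400,400))]))
E
```

```text
(no output)
```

View pics/c2.png

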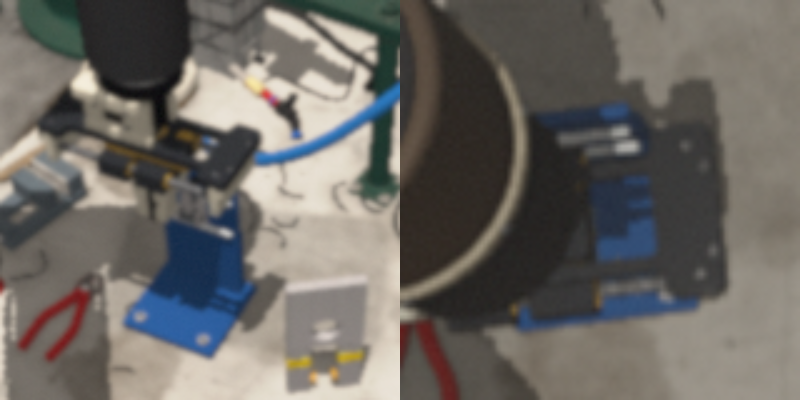

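Request:
step_arm(
  rows=[
    [[-1,0,0,-0.4,0,0,0],[-1,0,0,-0.2,0,0,0],[-1,0,0,-0.1,0,0,0],[-1,0,0,0,0,0,0]],
  ],
)

```text
clock: 4.55
tool_pos: [0.5237, 0.1502, 0.1293]
orientation: [-90.0, 0.0, -173.7]
force: [-0.1, -0.4, -0.8]
opening: 0.0003
```

```bash
python3 - <<'E'
from meas import *
P=[[.5236,.1502,.1288],[.5236,.1502,.195]]
print(proj("scene",P),proj("top",P),ctrl.get_obs()["force"],ctrl.get_obs()["moment"])
E
```

```text
[[264.3148 217.9979]
 [262.0006 198.6761]] [[249.379  245.9182]
 [243.7247 242.4765]] [-0.1299 -0.3992 -0.8419] [-0.0857  0.028   0.0104]
```

Request:
step_arm(
  rows=[
    [[-1,0,0,5,0,0,0],[-1,0,0,5,0,0,0],[-0.41,-0.35,-3.2,5,0,0,-9.87],[-0.41,-0.35,-3.2,0,0,0,-9.87],[-0.41,-0.35,-3.2,0,0,0,-9.87],[-0.41,-0.35,-3.2,0,0,0,-9.87],[-0.41,-0.35,-3.2,0,0,0,-9.87],[-0.41,-0.35,-3.2,0,0,0,-9.87],[-0.41,-0.35,-3.2,0,0,0,-9.87],[-0.41,-0.35,-3.2,0,0,0,-9.87],[-0.41,-0.35,-3.2,0,0,0,-9.87],[-0.41,-0.35,-3.2,0,0,0,-9.87]],
  ],
)

```text
clock: 6.05
tool_pos: [0.4885, -0.1708, 0.2796]
orientation: [-90.0, -0.0, 87.2]
force: [0.1, -0.2, 0.0]
opening: 0.0261
```

```bash
python3 - <<'E'
from stands import *
a=snap("scene","s3");b=snap("top","t3")
print(ctrl.get_obs()["tool_pos"],ctrl.get_obs()["orientation"],ctrl.get_obs()["opening"])
cv2.imwrite("pics/c3.png",np.hstack([cv2.resize(a[150:300,240:390],(400,400)),cv2.resize(b[180:280,210:310],(400,400))]))
O,ex,ey=stand(b,"b");print(O,np.degrees(np.arctan2(ex[1],ex[0])))
(pa,na),(pb,nb)=red(a,245,300,170,260),red(b,230,290,200,280); print(pa,na,pb,nb)
p,e=tri(pa,pb);d=p[:2]-O;print(p,e,d@ex,d@ey)
E
```

```text
[ 0.4882 -0.1719  0.2794] [-89.99     0.0231  87.191 ] 0.025533948390755182Traceback (most recent call last):
  File "<stdin>", line 5, in <module>
  File "stands.py", line 9, in stand
    ct=np.vstack(cv2.findContours(m2,0,cv2.CHAIN_APPROX_NONE)[0]).reshape(-1,2)
       ~~~~~~~~~^^^^^^^^^^^^^^^^^^^^^^^^^^^^^^^^^^^^^^^^^^^^^^^^^
    return _nx.concatenate(arrs, 0, dtype=dtype, casting=casting)
           ~~~~~~~~~~~~~~~^^^^^^^^^^^^^^^^^^^^^^^^^^^^^^^^^^^^^^^
ValueError: need at least one array to concatenate
```

View pics/c3.png

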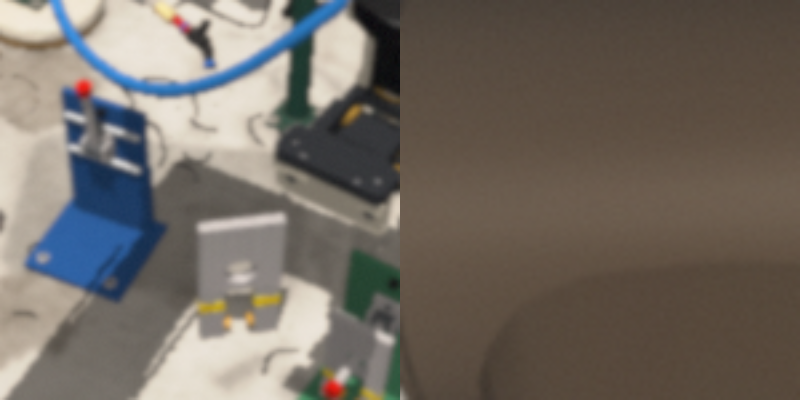

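```bash
python3 - <<'E'
from meas import *
T=[]
for f,P,b in(("s3",[.4882,-.1719,.2794],None),("s2",[.5236,.1502,.1358],None),("s1",[.5942,.158,.2007],None)):
    im=cv2.imread(f"pics/{f}.png");u=proj("scene",P)[0];x,y=int(u[0]),int(u[1]);print(f,u)
    c=cv2.resize(im[y-60:y+30,x-32:x+33],(266,369),interpolation=cv2.INTER_CUBIC)
    s=266/65; cv2.circle(c,(int((u[0]-x+32)*s),int((u[1]-y+60)*s)),4,(255,0,255),1); T.append(c)
cv2.imwrite("pics/c4.png",np.hstack(T))
E
```

```text
s3 [381.415  237.5777]
s2 [264.0789 216.0337]
s1 [276.0394 178.8461]
```

View pics/c4.png

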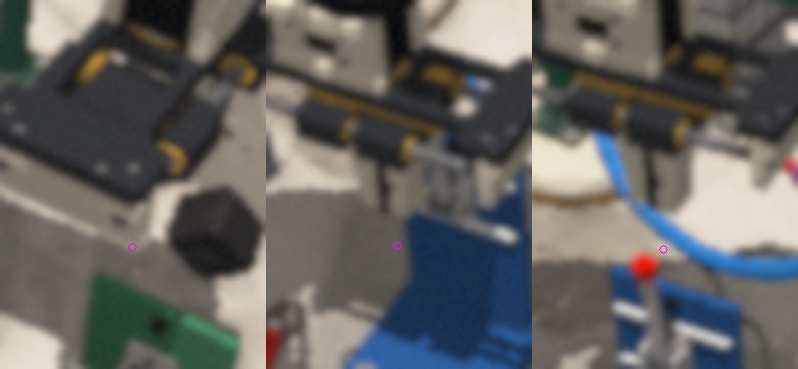

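Request:
step_arm(
  rows=[
    [[1,0,0,0,0,0,0],[1,0,0,0,0,0,0],[1,0,0,0,0,0,0],[1,0,0,0,0,0,0],[1,0,0,0,0,0,0],[1,0,0,0,0,0,0]],
  ],
)

```text
clock: 6.9
tool_pos: [0.4887, -0.1697, 0.2794]
orientation: [-90.0, -0.0, 87.6]
force: [-0.6, 0.0, -0.6]
opening: 0.0802
```

```bash
python3 - <<'E'
from meas import *
a=cv2.imread("pics/s3.png");b=snap("scene","s4");o=ctrl.get_obs();print(o["opening"],o["tool_pos"])
T=o["tool_pos"]
P=[T,T+[.044,0,0],T-[.044,0,0],T+[0,0,.066],T+[.065,0,0],T-[.065,0,0]]
u=proj("scene",P);print(u)
x,y=381,215
out=[]
for im in(a,b):
    c=cv2.resize(im[y-65:y+45,x-60:x+50],(400,400),interpolation=cv2.INTER_CUBIC);s=400/110
    if im is b:
        for q in u: cv2.circle(c,(int((q[0]-x+60)*s),int((q[1]-y+65)*s)),3,(255,0,255),1)
    out.append(c)
cv2.imwrite("pics/c5.png",np.hstack(out))
E
```

```text
0.0834104151369936 [ 0.4887 -0.1697  0.2794]
[[380.5306 237.0032]
 [390.1385 223.0753]
 [370.3633 251.7231]
 [384.288  213.4253]
 [394.5384 216.6911]
 [365.3013 259.0445]]
```

View pics/c5.png

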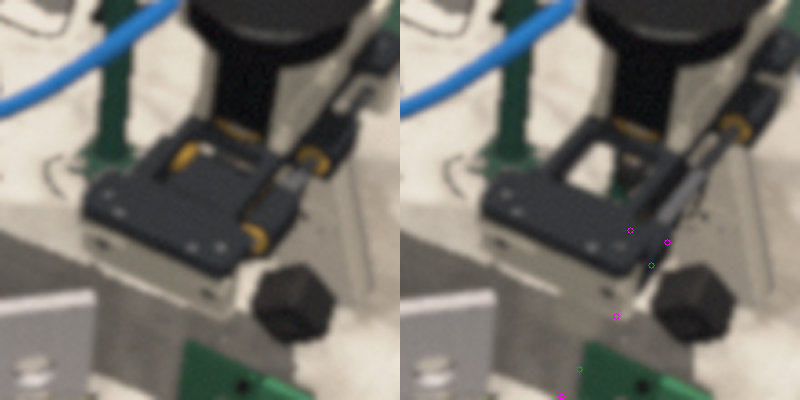

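Request:
step_arm(
  rows=[
    [[-1,-1.4,4.4,0,0,0,0],[-1,-1.4,4.4,0,0,0,0],[-1,-1.4,4.4,0,0,0,0],[-1,-1.4,4.4,-4,0,0,0],[-1,-1.3,4.4,-4,0,0,0],[-1,0,0,-5,0,0,0],[-1,0,0,-5,0,0,0],[-1,0,0,-3,0,0,0],[-1,0,0,-2,0,0,0],[-1,0,0,0,0,0,0]],
  ],
)

```text
clock: 8.2
tool_pos: [0.4187, 0.0496, 0.0483]
orientation: [-89.8, 0.1, 87.6]
force: [-0.5, 0.5, 0.8]
opening: 0.0007
```

```bash
python3 - <<'E'
from meas import *
b=snap("scene","s5");t=snap("top","t5");o=ctrl.get_obs();print(o["opening"],o["tool_pos"],o["force"])
T=o["tool_pos"]
z=[0,0,1.]
P=[T,T*[1,1,0],T+[0,0,.066],T+[.096,0,.066],T-[.096,0,-.066]]
out=[]
for n,im in(("scene",b),("top",t)):
    u=proj(n,P);print(u.round(1).tolist());x,y=u[0].astype(int)
    x0,y0=x-50,y-65
    c=cv2.resize(im[y0:y0+100,x0:x0+100],(400,400),interpolation=cv2.INTER_CUBIC)
    for q in u: cv2.circle(c,(int((q[0]-x0)*4),int((q[1]-y0)*4)),3,(255,0,255),1)
    out.append(c)
cv2.imwrite("pics/c6.png",np.hstack(out))
E
```

```text
0.00025623315933534713 [0.4201 0.0503 0.05  ] [-0.568   0.6575  0.6131]
[[275.8, 282.6], [277.2, 294.3], [274.0, 265.8], [296.6, 239.1], [249.1, 295.2]]
[[299.3, 294.8], [300.6, 294.7], [297.4, 294.9], [297.1, 249.4], [297.7, 341.7]]
```

View pics/c6.png

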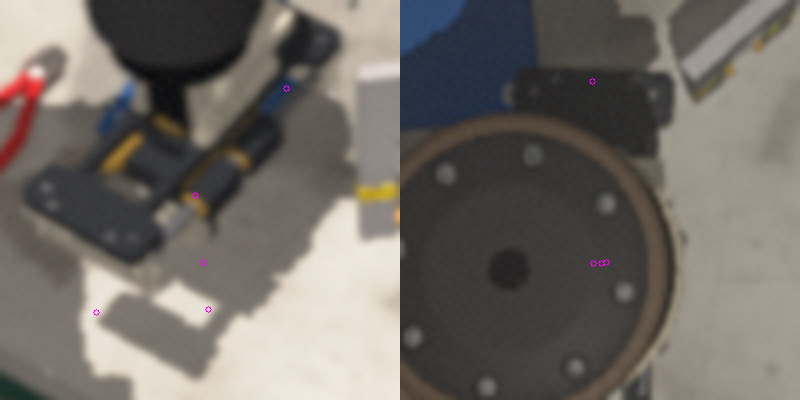

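Request:
step_arm(
  rows=[
    [[-1,0,0,-2,0,0,0],[-1,0,0,-1,0,0,0],[-1,0,0,-0.5,0,0,0],[-1,0,0,-0.5,0,0,0],[-1,0,0,0,0,0,0]],
  ],
)

```text
clock: 8.93
tool_pos: [0.4197, 0.0502, 0.0094]
orientation: [-90.0, 0.0, 87.6]
force: [1.4, -0.1, 0.4]
opening: 0.0004
```

Request:
step_arm(
  rows=[
    [[-1,0,0,-0.3,0,0,0],[-1,0,0,-0.4,0,0,0],[-1,0,0,-0.4,0,0,0],[-1,0,0,0,0,0,0]],
  ],
)

```text
clock: 9.43
tool_pos: [0.4194, 0.05, -0.002]
orientation: [-90.0, 0.0, 87.6]
force: [0.1, -1.3, -0.6]
opening: -0.0001
```

The reported TCP is at z = -2 mm with no bench contact. The tool therefore sits higher than reported, which agrees with the pictures. I'll keep feeling for the bench.

Request:
step_arm(
  rows=[
    [[-1,0,0,-0.5,0,0,0],[-1,0,0,-0.5,0,0,0],[-1,0,0,-0.5,0,0,0],[-1,0,0,0,0,0,0]],
  ],
)

```text
clock: 9.93
tool_pos: [0.4193, 0.05, -0.0171]
orientation: [-89.9, 0.0, 87.6]
force: [-0.2, -0.5, 0.2]
opening: 0.0002
```

Request:
step_arm(
  rows=[
    [[-1,0,0,-0.4,0,0,0],[-1,0,0,-0.4,0,0,0],[-1,0,0,0,0,0,0]],
  ],
)

```text
clock: 10.3
tool_pos: [0.4194, 0.0501, -0.025]
orientation: [-90.0, 0.0, 87.6]
force: [-0.7, -0.6, 0.0]
opening: 0.0005
```

Request:
step_arm(
  rows=[
    [[-1,0,0,-0.3,0,0,0],[-1,0,0,-0.2,0,0,0],[-1,0,0,0,0,0,0]],
  ],
)

```text
clock: 10.68
tool_pos: [0.4195, 0.0501, -0.0298]
orientation: [-90.0, 0.0, 87.6]
force: [-0.5, -0.1, 0.1]
opening: 0.0002
```

Request:
step_arm(
  rows=[
    [[-1,0,0,-0.2,0,0,0],[-1,0,0,-0.2,0,0,0],[-1,0,0,0,0,0,0]],
  ],
)

```text
clock: 11.05
tool_pos: [0.4196, 0.0501, -0.0338]
orientation: [-90.0, 0.0, 87.6]
force: [-0.3, -0.3, -0.2]
opening: 0.0003
```

```bash
python3 - <<'E'
from meas import *
b=snap("scene","s6");o=ctrl.get_obs();print(o["tool_pos"],o["force"],o["joint_pos"])
u=proj("scene",[[.4195,.05,0],[.4195,.05,.03],[.4195,.05,.066]]);print(u)
x0,y0=225,215
c=cv2.resize(b[y0:y0+100,x0:x0+100],(500,500),interpolation=cv2.INTER_CUBIC)
for q in u: cv2.circle(c,(int((q[0]-x0)*5),int((q[1]-y0)*5)),3,(255,0,255),1)
cv2.imwrite("pics/c7.png",c)
E
```

```text
[ 0.4196  0.0501 -0.0337] [-0.4266  0.3031 -0.5974] [ 33.8077  13.8502 -46.0281   0.0011 -30.1367 -36.2397]
[[277.1343 294.5642]
 [276.3508 287.607 ]
 [275.3698 278.8737]]
```

View pics/c7.png

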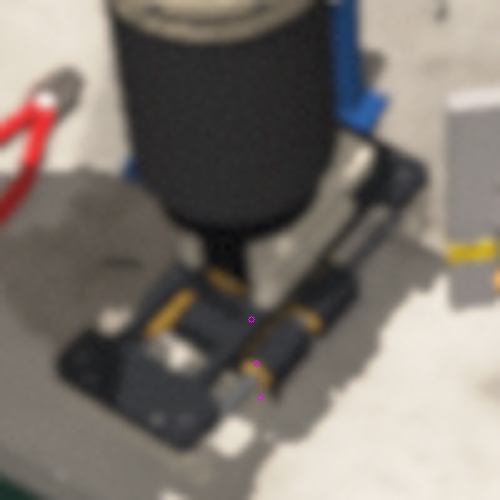

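Request:
step_arm(
  rows=[
    [[-1,0,0,-0.2,0,0,0],[-1,0,0,-0.1,0,0,0],[-1,0,0,0,0,0,0]],
  ],
)

```text
clock: 11.48
tool_pos: [0.4196, 0.0502, -0.0367]
orientation: [-90.0, 0.0, 87.6]
force: [0.7, 0.0, 0.5]
opening: 0.0006
```

Request:
step_arm(
  rows=[
    [[-1,0,0,-0.2,0,0,0],[-1,0,0,-0.1,0,0,0],[-1,0,0,0,0,0,0]],
  ],
)

```text
clock: 11.85
tool_pos: [0.4199, 0.0503, -0.0375]
orientation: [-90.0, -0.0, 87.6]
force: [-13.5, 1.1, 43.7]
opening: 0.0001
```

Bench contact comes at reported z ≈ -0.037, so the true tip is about 37 mm higher than reported with the tool pointing down. I'll use that offset and redo the unfold.

Request:
step_arm(
  rows=[
    [[-1,0,0,5,0,0,0],[-1,0,0,5,0,0,0],[-1,1.75,1.05,1.93,0,0,9.87],[-1,1.75,1.05,1.93,0,0,9.87],[-1,1.75,1.05,1.93,0,0,9.87],[-1,1.75,1.05,1.93,0,0,9.87],[-1,1.75,1.05,1.93,0,0,9.87],[-1,1.75,1.05,1.93,0,0,9.87],[-1,1.75,1.05,1.93,0,0,9.87],[-1,1.75,1.05,1.93,0,0,9.87],[-1,1.75,1.05,1.93,0,0,9.87],[-1,1.75,1.05,1.93,0,0,9.87]],
  ],
)

```text
clock: 13.35
tool_pos: [0.595, 0.1555, 0.2537]
orientation: [-90.0, -0.0, -173.4]
force: [-0.8, -0.2, 0.3]
opening: 0.0004
```

Request:
step_arm(
  rows=[
    [[-1,0,0,-3,0,0,0],[-1,0,0,-3,0,0,0],[-1,0,0,-2.5,0,0,0],[-1,0,0,-0.5,0,0,0],[-1,0,0,0,0,0,0]],
  ],
)

```text
clock: 13.98
tool_pos: [0.5949, 0.1552, 0.1637]
orientation: [-90.0, 0.0, -173.7]
force: [-0.2, 0.1, -0.3]
opening: -0.0
```

Request:
step_arm(
  rows=[
    [[-1,-0.6,-0.06,-0.53,0,0,0],[-1,-0.6,-0.06,-0.53,0,0,0],[-1,-0.8,-0.09,-0.15,0,0,0],[-1,-0.8,-0.09,-0.15,0,0,0]],
  ],
)

```text
clock: 14.48
tool_pos: [0.5666, 0.1524, 0.1501]
orientation: [-90.0, 0.1, -173.7]
force: [3.0, -0.4, -1.2]
opening: 0.0007
```

Request:
step_arm(
  rows=[
    [[-1,-0.87,-0.09,-0.45,0,0,0],[-1,-0.87,-0.09,-0.45,0,0,0],[-1,-0.7,-0.08,-0.7,0,0,0],[-1,-0.7,-0.08,-0.7,0,0,0],[-1,-0.47,-0.05,-0.85,0,0,0]],
  ],
)

```text
clock: 15.1
tool_pos: [0.53, 0.1482, 0.1177]
orientation: [-90.0, -0.0, -173.7]
force: [1.1, 0.6, 2.0]
opening: 0.0
```

Request:
step_arm(
  rows=[
    [[-1,-0.47,-0.05,-0.85,0,0,0],[-1,-0.17,-0.02,-0.7,0,0,0],[-1,-0.17,-0.02,-0.5,0,0,0],[-1,0,0,-0.3,0,0,0],[-1,0,0,0,0,0,0]],
  ],
)

```text
clock: 15.72
tool_pos: [0.522, 0.1472, 0.0943]
orientation: [-90.0, -0.1, -173.7]
force: [1.0, 0.3, -0.9]
opening: 0.0005
```

Request:
step_arm(
  rows=[
    [[-1,0,0,-0.1,0,0,0],[-1,0,0,-0.1,0,0,0],[-1,0,0,0,0,0,0]],
  ],
)

```text
clock: 16.1
tool_pos: [0.5223, 0.1473, 0.0927]
orientation: [-90.0, -0.0, -173.7]
force: [-0.7, 0.3, 0.8]
opening: 0.0001
```

Request:
step_arm(
  rows=[
    [[-1,0,0,-0.1,0,0,0],[-1,0,0,-0.1,0,0,0],[-1,0,0,0,0,0,0]],
  ],
)

```text
clock: 16.48
tool_pos: [0.5225, 0.1474, 0.0918]
orientation: [-90.0, 0.0, -173.7]
force: [-4.2, -0.2, 10.2]
opening: 0.0004
```

Request:
step_arm(
  rows=[
    [[-1,0,0,5,0,0,0],[-1,0,0,5,0,0,0],[-0.41,-0.33,-3.19,5.4,0,0,-9.87],[-0.41,-0.33,-3.19,0,0,0,-9.87],[-0.41,-0.33,-3.19,0,0,0,-9.87],[-0.41,-0.33,-3.19,0,0,0,-9.87],[-0.41,-0.33,-3.19,0,0,0,-9.87],[-0.41,-0.33,-3.19,0,0,0,-9.87],[-0.41,-0.33,-3.19,0,0,0,-9.87],[-0.41,-0.33,-3.19,0,0,0,-9.87],[-0.41,-0.33,-3.19,0,0,0,-9.87],[-0.41,-0.33,-3.19,0,0,0,-9.87]],
  ],
)

```text
clock: 17.98
tool_pos: [0.4894, -0.1724, 0.2444]
orientation: [-90.0, -0.0, 87.2]
force: [0.4, 0.2, -0.2]
opening: 0.0259
```

```bash
python3 - <<'E'
from meas import *
a=snap("scene","s8");o=ctrl.get_obs();print(o["tool_pos"],o["orientation"],o["opening"])
for n,box,O,yaw in(("blue",(245,300,170,260),(.578,.150),6.2),("green",(350,390,280,310),(.533,-.1736),-2.3)):
    p,k=red(a,*box);w=onz("scene",p,.125)
    ex=np.array([np.cos(np.radians(yaw)),np.sin(np.radians(yaw))]);ey=np.array([-ex[1],ex[0]])
    d=w[:2]-O;print(n,p,k,w,d@ex,d@ey)
# hook rods/gauge top: bright strip
E
```

```text
[ 0.489  -0.1748  0.2444] [-89.9832   0.0466  86.7134] 0.025896324412523333
blue (258.8421052631579, 227.05263157894737) 19.0 [0.4943 0.1461 0.125 ] -0.08360745799367506 0.005204669593452442
green (364.2926829268293, 295.8292682926829) 41.0 [ 0.4485 -0.1687  0.125 ] -0.08464544223926382 0.0015330613943167798
```

Request:
step_arm(
  rows=[
    [[-0.5,0,0.1,-4,0,0,0],[-0.5,0,0,-4,0,0,0],[-0.5,0,0,-3,0,0,0],[-0.5,0,0,-1.5,0,0,0],[-0.5,0,0,-1,0,0,0],[-0.5,0,0,0,0,0,0],[-0.5,0,0,0,0,0,0]],
  ],
)

```text
clock: 18.9
tool_pos: [0.4902, -0.1705, 0.1105]
orientation: [-90.1, 0.0, 87.6]
force: [-0.9, 0.7, 0.5]
opening: 0.0217
```

Request:
step_arm(
  rows=[
    [[-0.5,0,0,-0.5,0,0,0],[-0.5,0,0,-0.4,0,0,0],[-0.5,0,0,0,0,0,0],[-1,0,0,0,0,0,0],[-1,0,0,0,0,0,0],[-1,0,0,0,0,0,0],[-1,0,0,0,0,0,0]],
  ],
)

```text
clock: 19.77
tool_pos: [0.4896, -0.1704, 0.1006]
orientation: [-90.0, -0.0, 87.6]
force: [-0.5, 0.3, 0.5]
opening: 0.008
```

Request:
step_arm(
  rows=[
    [[-1,0,0,0.25,0,0,0],[-1,0,0,0.25,0,0,0],[-1,0,0,0,0,0,0],[-1,0,0,0,0,0,0]],
  ],
)

```text
clock: 20.27
tool_pos: [0.4894, -0.1704, 0.1054]
orientation: [-90.0, -0.0, 87.6]
force: [0.1, -1.0, -1.8]
opening: 0.0077
```

Request:
step_arm(
  rows=[
    [[-1,-1,0.04,0,0,0,0],[-1,-1,0.04,0,0,0,0],[-1,-0.7,0.03,0,0,0,0],[-1,-0.5,0.02,0,0,0,0],[-1,0,0,0,0,0,0]],
  ],
)

```text
clock: 20.9
tool_pos: [0.4573, -0.1691, 0.1057]
orientation: [-90.0, -0.0, 87.6]
force: [0.3, -0.3, -2.0]
opening: 0.0077
```

Request:
step_arm(
  rows=[
    [[-1,-0.5,0.02,0,0,0,0],[-1,-0.5,0.02,0,0,0,0],[-1,-0.5,0.02,0,0,0,0]],
  ],
)

```text
clock: 21.28
tool_pos: [0.4421, -0.1685, 0.1054]
orientation: [-90.0, 0.0, 87.6]
force: [-0.0, -0.6, -2.1]
opening: 0.0078
```

Request:
step_arm(
  rows=[
    [[-1,-1.5,0.06,0,0,0,0],[-1,-1.5,0.06,0,0,0,0],[-1,0,2,3,0,0,0],[-1,0,3,3,0,0,0],[-1,0,4.2,0,0,0,1.4],[-1,0,4.2,0,0,0,1.4],[-1,0,4.2,0,0,0,1.4],[-1,0,4.2,0,0,0,1.4],[-1,0,4.2,0,0,0,1.4],[-1,0,4.2,0,0,0,1.4],[-1,0,0,0,0,0,0.2],[-1,0,0,0,0,0,0]],
  ],
)

```text
clock: 22.78
tool_pos: [0.4117, 0.1342, 0.1654]
orientation: [-90.0, 0.0, 96.2]
force: [0.0, 0.1, -1.7]
opening: 0.0078
```

```bash
python3 - <<'E'
from stands import *
a=snap("scene","s9");b=snap("top","t9");o=ctrl.get_obs();print(o["tool_pos"],o["orientation"],o["force"])
for box in((245,300,170,260),(350,390,280,310)):
    p,k=red(a,*box);print(p,k,onz("scene",p,.125))
for box in((230,275,200,290),(390,415,262,295)):
    try:
        p,k=red(b,*box);print("top",p,k,onz("top",p,.125))
    except ZeroDivisionError: print("top hidden")
cv2.imwrite("pics/c9.png",np.hstack([cv2.resize(a[170:300,200:330],(400,400),interpolation=cv2.INTER_CUBIC),cv2.resize(b[190:310,220:340],(400,400),interpolation=cv2.INTER_CUBIC)]))
E
```

```text
[0.4121 0.1337 0.1655] [-89.991    0.0031  96.1202] [ 0.7151  0.0766 -1.8489]
(258.7894736842105, 227.6315789473684) 19.0 [0.4927 0.1451 0.125 ]
(364.2758620689655, 295.58620689655174) 29.0 [ 0.449  -0.1683  0.125 ]
top hidden
top (403.0, 280.0) 15.0 [ 0.4484 -0.17    0.125 ]
```

View pics/c9.png

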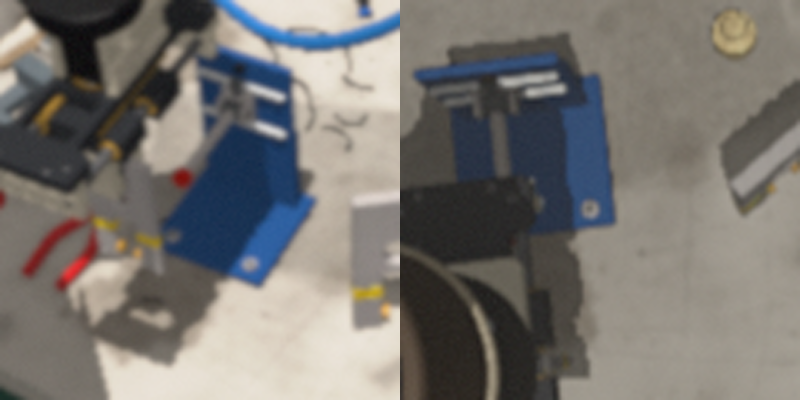

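```bash
python3 - <<'E'
from stands import *
b=cv2.imread("pics/t9.png").astype(int)
sat=(b.max(2)-b.min(2)).astype(float)
for n,(x0,x1),rows,O,yaw in(("blue",(242,260),range(226,243),(.578,.150),6.2),("green",(395,412),range(250,273),(.533,-.1736),-2.3)):
    ex=np.array([np.cos(np.radians(yaw)),np.sin(np.radians(yaw))]);ey=np.array([-ex[1],ex[0]]);L=[]
    for r in rows:
        s=sat[r,x0:x1]; w=np.clip(np.median(np.sort(s)[-8:])-s-8,0,None)
        if w.sum()<10: continue
        u=(w*np.arange(x0,x1)).sum()/w.sum(); P=onz("top",(u,r),.125)[:2]; d=P-O; L.append((d@ex,d@ey))
        if r%6==0: print(n,r,s.astype(int).tolist(),round(u,2))
    L=np.array(L);k=np.polyfit(L[:,0],L[:,1],1);print(n,L[[0,-1]],np.median(L[:,1]),"slope deg",np.degrees(np.arctan(k[0])))
E
```

```text
blue 228 [23, 26, 26, 25, 19, 1, 6, 8, 7, 0, 15, 27, 27, 25, 26, 23, 25, 25] 249.14
blue 234 [26, 25, 26, 24, 26, 14, 3, 7, 7, 7, 6, 22, 26, 26, 25, 26, 26, 26] 249.72
blue 240 [27, 25, 25, 27, 27, 23, 9, 5, 6, 7, 5, 15, 26, 28, 26, 27, 28, 27] 250.27
blue [[-0.0111  0.0033]
 [-0.0458  0.0021]] 0.0034001287092372072 slope deg 0.6399717105055135
green 252 [37, 38, 38, 38, 39, 32, 12, 10, 12, 11, 12, 15, 32, 37, 38, 35, 36] 403.41
green 258 [37, 38, 39, 38, 38, 32, 12, 11, 11, 12, 9, 21, 37, 37, 36, 35, 38] 403.31
green 264 [39, 37, 38, 37, 38, 31, 13, 12, 12, 12, 9, 21, 37, 36, 37, 35, 37] 403.34
green 270 [37, 37, 37, 37, 37, 25, 10, 12, 11, 11, 10, 21, 37, 37, 26, 13, 8] 405.17
green [[-0.0221 -0.0005]
 [-0.0679 -0.005 ]] -0.0003387902523165865 slope deg 3.6437613000497118
```

Request:
step_arm(
  rows=[
    [[-1,1.55,0.24,-2,0,0,0],[-1,1.55,0.24,-2,0,0,0],[-1,1.55,0.23,-2,0,0,0],[-1,0,0,0,0,0,0],[-1,0,0,0,0,0,0]],
  ],
)

```text
clock: 23.5
tool_pos: [0.4588, 0.141, 0.1059]
orientation: [-90.0, 0.0, 96.1]
force: [0.7, 0.8, -2.0]
opening: 0.0077
```

```bash
python3 - <<'E'
from stands import *
a=snap("scene","s10");o=ctrl.get_obs();T=o["tool_pos"];print(T,o["orientation"],o["force"])
ex=np.array([np.cos(np.radians(6.3)),np.sin(np.radians(6.3))]);d=T[:2]-[.578,.150];print(d@ex,d@[-ex[1],ex[0]])
E
```

```text
[0.459  0.1414 0.1063] [-90.0454  -0.0245  96.1282] [ 0.2289 -0.5305 -2.0584]
-0.1192478581504733 0.004512365591414362
```

Request:
step_arm(
  rows=[
    [[-1,0.9,0.1,0,0,0,0],[-1,0.9,0.1,0,0,0,0],[-1,0.3,0.03,0,0,0,0],[-1,0,0,0,0,0,0]],
  ],
)

```text
clock: 24.05
tool_pos: [0.4802, 0.144, 0.1053]
orientation: [-90.0, 0.0, 96.2]
force: [0.1, -0.1, -2.0]
opening: 0.008
```

Request:
step_arm(
  rows=[
    [[-1,0.2,0.02,0,0,0,0],[-1,0.2,0.02,0,0,0,0],[-1,0,0,0,0,0,0]],
  ],
)

```text
clock: 24.42
tool_pos: [0.4841, 0.1445, 0.1055]
orientation: [-90.0, 0.0, 96.2]
force: [-1.0, -0.5, -2.6]
opening: 0.0079
```

Request:
step_arm(
  rows=[
    [[-1,0.2,0.02,0,0,0,0],[-1,0.2,0.02,0,0,0,0],[-1,0,0,0,0,0,0]],
  ],
)

```text
clock: 24.8
tool_pos: [0.4881, 0.1449, 0.1055]
orientation: [-90.0, 0.0, 96.2]
force: [-0.5, -0.2, -2.3]
opening: 0.0078
```

Request:
step_arm(
  rows=[
    [[-1,0.2,0.02,0,0,0,0],[-1,0.2,0.02,0,0,0,0],[-1,0,0,0,0,0,0]],
  ],
)

```text
clock: 25.18
tool_pos: [0.4922, 0.1453, 0.1055]
orientation: [-90.0, 0.0, 96.2]
force: [-0.2, -0.4, -1.8]
opening: 0.0079
```

Request:
step_arm(
  rows=[
    [[-1,0.3,0.03,0,0,0,0],[-1,0.3,0.03,0,0,0,0],[-1,0,0,0,0,0,0]],
  ],
)

```text
clock: 25.55
tool_pos: [0.4983, 0.1459, 0.1055]
orientation: [-90.0, 0.0, 96.2]
force: [0.3, -0.6, -2.6]
opening: 0.0078
```

Request:
step_arm(
  rows=[
    [[-1,0.5,0.055,0,0,0,0],[-1,0.5,0.055,0,0,0,0],[-1,0.5,0.055,0,0,0,0],[-1,0,0,0,0,0,0]],
  ],
)

```text
clock: 26.05
tool_pos: [0.5134, 0.1475, 0.1054]
orientation: [-90.0, 0.0, 96.2]
force: [0.5, -0.8, -2.6]
opening: 0.0081
```

Request:
step_arm(
  rows=[
    [[-1,0.6,0.066,0,0,0,0],[-1,0.6,0.066,0,0,0,0],[-1,0.6,0.066,0,0,0,0],[-1,0,0,0,0,0,0]],
  ],
)

```text
clock: 26.55
tool_pos: [0.5314, 0.1495, 0.1053]
orientation: [-90.0, 0.0, 96.2]
force: [-0.6, 0.3, -1.8]
opening: 0.0079
```

Request:
step_arm(
  rows=[
    [[-1,0,0,-0.2,0,0,0],[-1,0,0,-0.15,0,0,0],[-1,0,0,0,0,0,0],[-1,0,0,0,0,0,0]],
  ],
)

```text
clock: 27.05
tool_pos: [0.5309, 0.1495, 0.102]
orientation: [-90.0, 0.0, 96.2]
force: [-0.2, -0.0, -1.4]
opening: 0.0077
```

Next I lower in small steps until the hook takes the weight.

Request:
step_arm(
  rows=[
    [[-1,0,0,-0.1,0,0,0],[-1,0,0,-0.05,0,0,0],[-1,0,0,0,0,0,0],[-1,0,0,0,0,0,0]],
  ],
)

```text
clock: 27.55
tool_pos: [0.531, 0.1495, 0.1006]
orientation: [-90.0, -0.0, 96.2]
force: [-0.7, 0.2, -0.2]
opening: 0.0079
```

Request:
step_arm(
  rows=[
    [[-1,0,0,-0.05,0,0,0],[-1,0,0,0,0,0,0],[-1,0,0,0,0,0,0]],
  ],
)

```text
clock: 27.92
tool_pos: [0.531, 0.1495, 0.1002]
orientation: [-90.0, -0.0, 96.2]
force: [-1.7, -0.2, 3.2]
opening: 0.0079
```

Request:
step_arm(
  rows=[
    [[-0.78,0,0,0,0,0,0],[-0.65,0,0,0,0,0,0],[-0.5,0,0,0,0,0,0],[-0.5,0,0,0,0,0,0],[-0.5,0,0,0,0,0,0],[-0.5,0,0,2,0,0,0],[-0.5,0,0,3,0,0,0],[-0.5,0,0,5,0,0,0],[-0.5,0,0,4,0,0,0],[-0.5,0,0,0,0,0,0]],
  ],
)

```text
clock: 29.18
tool_pos: [0.5328, 0.1503, 0.2438]
orientation: [-90.4, -0.1, 96.2]
force: [0.3, -0.1, -1.4]
opening: 0.0219
```

```bash
python3 - <<'E'
from stands import *
a=snap("scene","s11");o=ctrl.get_obs();print(o["tool_pos"],o["force"],o["opening"])
hsv=cv2.cvtColor(a,cv2.COLOR_BGR2HSV)
y=cv2.inRange(hsv,(18,110,90),(35,255,255)); y[:, :235]=0;y[:,350:]=0;y[:190]=0;y[300:]=0
n,l,st,c=cv2.connectedComponentsWithStats(y)
print([(st[i][4],c[i].round(1).tolist(),onz("scene",c[i],.075).round(3).tolist()) for i in range(1,n) if st[i][4]>5])
print(red(a,245,300,200,260))
# expected band/top edge centre of hung gauge
ex=np.array([.994,.11]);H=np.array([.578,.15])-.044*ex+.0035*np.array([-.11,.994]);print(proj("scene",[[*H,.05],[*H,.120],[*H,.165]]))
# original hung gauge check in s0
a0=cv2.imread("pics/s0.png");h=cv2.cvtColor(a0,cv2.COLOR_BGR2HSV);y=cv2.inRange(h,(18,110,90),(35,255,255))[260:320,340:400]
n,l,st,c=cv2.connectedComponentsWithStats(y);print("orig",[(st[i][4],(c[i]+[340,260]).round(1).tolist()) for i in range(1,n) if st[i][4]>5])
H=np.array([.533,-.1736])-.044*np.array([.9992,-.04]);print(proj("scene",[[*H,.05],[*H,.120],[*H,.165]]))
E
```

```text
[0.5316 0.1499 0.2415] [-0.1622 -0.4696 -1.2792] 0.021853520808030047
[(np.int32(15), [274.5, 231.5], [0.538, 0.134, 0.075]), (np.int32(38), [338.9, 262.3], [0.536, -0.058, 0.075]), (np.int32(33), [319.5, 264.8], [0.505, -0.022, 0.075]), (np.int32(9), [333.1, 268.4], [0.512, -0.055, 0.075])]
((258.95, 227.1), 20.0)
[[269.591  236.6505]
 [267.4982 218.1403]
 [266.057  205.3311]]
orig [(np.int32(17), [342.1, 262.1]), (np.int32(10), [362.8, 289.6]), (np.int32(35), [376.6, 298.7])]
[[370.9155 302.2413]
 [373.8011 284.7774]
 [375.8129 272.5502]]
```

Request:
step_arm(
  rows=[
    [[-0.1,-0.83,-3.19,0,0,0,8.15],[-0.1,-0.83,-3.19,0,0,0,8.15],[-0.1,-0.83,-3.19,0,0,0,8.15],[-0.1,-0.83,-3.19,0,0,0,8.15],[-0.1,-0.83,-3.19,0,0,0,8.15],[-0.1,-0.83,-3.19,0,0,0,8.15],[-0.1,-0.83,-3.19,0,0,0,8.15],[-0.1,-0.83,-3.19,0,0,0,8.15],[-0.1,-0.83,-3.19,0,0,0,8.15],[-0.1,-0.83,-3.19,0,0,0,8.15],[-0.1,0,0,0,0,0,0],[-0.1,0,0,0,0,0,0]],
  ],
)

```text
clock: 30.72
tool_pos: [0.4476, -0.1694, 0.2392]
orientation: [-90.0, -0.1, 177.5]
force: [-0.3, 0.2, 0.2]
opening: 0.0395
```

Request:
step_arm(
  rows=[
    [[-0.1,0,0,-4,0,0,0],[-0.1,0,0,-4,0,0,0],[-0.1,0,0,-4,0,0,0],[-0.1,0,0,-3,0,0,0],[-0.1,0,0,-2,0,0,0],[-0.1,0,0,0,0,0,0],[-0.1,0,0,0,0,0,0]],
  ],
)

```text
clock: 31.6
tool_pos: [0.4487, -0.1691, 0.0707]
orientation: [-90.0, 0.0, 177.7]
force: [-0.0, 0.4, -0.3]
opening: 0.0393
```

Request:
step_arm(
  rows=[
    [[-0.65,0,0,0,0,0,0],[-1,0,0,0,0,0,0],[-1,0,0,0,0,0,0],[-1,0,0,0,0,0,0],[-1,0,0,0,0,0,0]],
  ],
)

```text
clock: 32.22
tool_pos: [0.4482, -0.169, 0.0703]
orientation: [-90.0, 0.0, 177.7]
force: [-1.2, 4.6, 3.1]
opening: 0.0133
```

Request:
step_arm(
  rows=[
    [[-1,0.03,0,0.7,0,0,0],[-1,0.09,0,0.74,0,0,0],[-1,0.2,-0.01,0.82,0,0,0],[-1,0.26,-0.01,0.82,0,0,0],[-1,0.36,-0.01,0.77,0,0,0],[-1,0.41,-0.02,0.74,0,0,0]],
  ],
)

```text
clock: 32.98
tool_pos: [0.4609, -0.1696, 0.116]
orientation: [-90.0, -0.1, 177.6]
force: [0.4, 5.4, -3.3]
opening: 0.0137
```

Request:
step_arm(
  rows=[
    [[-1,0.5,-0.02,0.69,0,0,0],[-1,0.55,-0.02,0.64,0,0,0],[-1,0.63,-0.03,0.57,0,0,0],[-1,0.67,-0.03,0.53,0,0,0],[-1,0.73,-0.03,0.43,0,0,0],[-1,0.76,-0.03,0.38,0,0,0]],
  ],
)

```text
clock: 33.72
tool_pos: [0.4983, -0.1714, 0.1485]
orientation: [-90.0, -0.2, 177.6]
force: [-4.4, 5.7, 1.5]
opening: 0.0136
```

```bash
python3 - <<'E'
from stands import *
a=snap("scene","s12");o=ctrl.get_obs();print(o["tool_pos"],o["force"],o["opening"])
try: print(red(a,345,410,215,310), proj("scene",[[.4985,-.172,.2035]]))
except ZeroDivisionError: print("hidden")
E
```

```text
[ 0.4996 -0.1715  0.1491] [-2.5516  6.8224  4.0733] 0.013462837998040456
((378.075, 258.975), 40.0) [[379.7185 258.4104]]
```

Red is visible where the knob should be at q ≈ 0.4, so the hook is following. I'll continue to flat.

Request:
step_arm(
  rows=[
    [[-1,0.79,-0.03,0.27,0,0,0],[-1,0.8,-0.03,0.23,0,0,0],[-1,0.84,-0.03,0.11,0,0,0],[-1,0.6,-0.02,0.05,0,0,0],[-1,0,0,0,0,0,0]],
  ],
)

```text
clock: 34.4
tool_pos: [0.5308, -0.1729, 0.1562]
orientation: [-90.0, 0.0, 177.7]
force: [-0.7, 4.3, 4.3]
opening: 0.0136
```

Request:
step_arm(
  rows=[
    [[-1,0.12,0,0,0,0,0],[-1,0.12,0,0,0,0,0],[-1,0,0,0,0,0,0]],
  ],
)

```text
clock: 34.78
tool_pos: [0.5326, -0.173, 0.1562]
orientation: [-90.0, 0.0, 177.7]
force: [-3.7, 3.9, 7.0]
opening: 0.0134
```

Request:
step_arm(
  rows=[
    [[-1,0.12,0,0,0,0,0],[-1,0.1,0,0,0,0,0],[-1,0,0,0,0,0,0]],
  ],
)

```text
clock: 35.15
tool_pos: [0.5348, -0.173, 0.1563]
orientation: [-90.0, 0.0, 177.7]
force: [-1.8, 3.3, 6.7]
opening: 0.0134
```

Request:
step_arm(
  rows=[
    [[-1,0.15,0,0,0,0,0],[-1,0.15,0,0,0,0,0],[-1,0,0,0,0,0,0]],
  ],
)

```text
clock: 35.52
tool_pos: [0.5373, -0.1732, 0.1562]
orientation: [-90.0, -0.0, 177.7]
force: [-3.0, 2.7, 7.8]
opening: 0.0133
```

Request:
step_arm(
  rows=[
    [[-0.5,0,0,0,0,0,0],[-0.1,0,0,0,0,0,0],[-0.1,0,0,0,0,0,0],[-0.1,0,0,2,0,0,0],[-0.1,0,0,3,0,0,0],[-1,-4,0.16,0,0,0,0],[-1,-2,0.08,0,0,0,0],[-1,0,0,0,0,0,0]],
  ],
)

```text
clock: 36.52
tool_pos: [0.4768, -0.1704, 0.2053]
orientation: [-90.0, 0.0, 177.7]
force: [0.1, -0.3, -0.2]
opening: 0.0149
```

```bash
python3 - <<'E'
from stands import *
a=snap("scene","s13");b=snap("top","t13");o=ctrl.get_obs();print(o["tool_pos"],o["force"],o["opening"])
for q in (0,.05,.1,.15,.2): print(q,proj("scene",[[.533-.085*np.sin(q),-.1736+.0034*np.sin(q),.125+.085*np.cos(q)]])[0].round(1))
try: print(red(a,345,420,205,310))
except ZeroDivisionError: print("hidden")
E
```

```text
[ 0.4782 -0.1704  0.2051] [ 0.4096  0.6663 -0.4963] 0.006880801565326697
0 [387.9 246. ]
0.05 [386.9 247.3]
0.1 [386.  248.7]
0.15 [385.  250.1]
0.2 [384.  251.6]
hidden
```

Request:
step_arm(
  rows=[
    [[-1,0,0,-2.2,0,0,0],[-1,0,0,-2,0,0,0],[-1,1.2,-0.05,0,0,0,0],[-1,1.2,-0.05,0,0,0,0],[-1,0.7,-0.03,0,0,0,0],[-1,0.4,-0.02,0,0,0,0],[-1,0,0,0,0,0,0]],
  ],
)

```text
clock: 37.5
tool_pos: [0.5131, -0.1718, 0.163]
orientation: [-90.0, 0.0, 177.7]
force: [0.7, 0.3, 0.3]
opening: 0.0001
```

Request:
step_arm(
  rows=[
    [[-1,0.2,0,0,0,0,0],[-1,0.1,0,0,0,0,0],[-1,0,0,0,0,0,0]],
  ],
)

```text
clock: 37.88
tool_pos: [0.5157, -0.1718, 0.163]
orientation: [-90.0, 0.0, 177.7]
force: [0.5, -0.3, 0.5]
opening: 0.0003
```

Request:
step_arm(
  rows=[
    [[-1,0.2,0,0,0,0,0],[-1,0.1,0,0,0,0,0],[-1,0,0,0,0,0,0]],
  ],
)

```text
clock: 38.25
tool_pos: [0.5165, -0.1719, 0.1627]
orientation: [-90.0, -0.2, 177.7]
force: [-7.4, 1.1, 6.1]
opening: 0.0
```

Request:
step_arm(
  rows=[
    [[-1,0.15,0,0,0,0,0],[-1,0.1,0,0,0,0,0],[-1,0,0,0,0,0,0]],
  ],
)

```text
clock: 38.62
tool_pos: [0.5167, -0.172, 0.1626]
orientation: [-90.0, -0.5, 177.6]
force: [-15.6, 1.8, 10.7]
opening: 0.0002
```

Request:
step_arm(
  rows=[
    [[-1,-1,0,0,0,0,0],[-1,-3,0,1,0,0,0],[-1,-3,0,4,0,0,0],[-1,0,2,5,0,0,0],[-1,-1,4.5,2,0,0,0],[-1,-1,4.5,0,0,0,0],[-1,-1,4.5,0,0,0,0],[-1,-1,4.5,0,0,0,0],[-1,-1,4.5,0,0,0,0],[-1,-1,4.5,0,0,0,0],[-1,-1,4.5,0,0,0,0],[-1,-1,4.5,0,0,0,0]],
  ],
)

```text
clock: 40.12
tool_pos: [0.3708, 0.21, 0.2833]
orientation: [-90.1, 0.1, 177.7]
force: [0.4, -0.1, -0.1]
opening: 0.0006
```

Request:
step_arm(
  rows=[
    [[-1,-1,4.5,0,0,0,0],[-1,-1.5,4.5,0,0,0,0],[-1,-1.5,4.5,0,0,0,0],[-1,-1.5,4.5,0,0,0,0],[-1,-2,4.5,0,0,0,0],[-1,-2,4.5,0,0,0,0],[-1,0,0,0,0,0,0]],
  ],
)

```text
clock: 41.0
tool_pos: [0.2749, 0.4808, 0.2818]
orientation: [-90.0, -0.0, 177.8]
force: [0.6, -0.9, -0.1]
opening: 0.0008
```

```bash
python3 - <<'E'
from stands import *
a=snap("scene","s14");b=snap("top","t14");o=ctrl.get_obs();print(o["tool_pos"],o["force"])
def R(im,*x):
    try: return red(im,*x)
    except ZeroDivisionError: return None
g=R(a,375,400,235,262),R(b,395,420,220,250);print("green knob",g)
if all(g): print(tri(g[0][0],g[1][0]))
g=R(a,245,275,215,240),R(b,240,262,240,262);print("blue knob",g)
if all(g): print(tri(g[0][0],g[1][0]))
a0=cv2.imread("pics/s0.png");b0=cv2.imread("pics/t0.png")
for n,im,im0 in(("scene",a,a0),("top",b,b0)):
    d=cv2.absdiff(im,im0).max(2);m=cv2.morphologyEx((d>35).astype(np.uint8),cv2.MORPH_OPEN,np.ones((3,3)))
    k,l,st,c=cv2.connectedComponentsWithStats(m);print(n,[st[i].tolist() for i in range(1,k) if st[i][4]>15])
# gauge top edge in top view: bright low-sat strip near hung position
H=np.array([.578,.15])-.046*np.array([.994,.11])+.0035*np.array([-.11,.994]);print("exp top edge",proj("top",[[*H,.165],[*(H+.028*np.array([-.11,.994])),.165],[*(H-.028*np.array([-.11,.994])),.165]]))
s=(b.max(2).astype(int)-b.min(2)); sub=((s<16)&(b.max(2)>95))[225:262,225:285].astype(np.uint8)
k,l,st,c=cv2.connectedComponentsWithStats(sub);print([(st[i].tolist(),(c[i]+[225,225]).round(1).tolist()) for i in range(1,k) if st[i][4]>15])
E
```

```text
[0.2759 0.4786 0.2825] [0.3416 0.3474 0.3341]
green knob (((387.56666666666666, 245.56666666666666), 30.0), ((410.89130434782606, 234.1304347826087), 46.0))
(array([ 0.5329, -0.1735,  0.2117]), np.float64(1.4417579100254514))
blue knob (((258.95, 227.1), 20.0), ((252.6, 260.2), 15.0))
(array([0.4932, 0.144 , 0.1271]), np.float64(1.2300585464855223))
scene [[0, 0, 24, 30, 505], [22, 24, 5, 4, 18], [23, 29, 30, 71, 514], [11, 32, 11, 8, 63], [0, 34, 39, 72, 1476], [0, 96, 5, 11, 43], [7, 104, 59, 56, 1515], [48, 106, 13, 22, 124], [6, 121, 13, 11, 107], [62, 129, 30, 21, 353], [13, 136, 6, 6, 26], [87, 146, 5, 4, 19], [67, 152, 12, 16, 128], [64, 161, 4, 4, 16], [0, 165, 16, 24, 235], [268, 180, 7, 13, 69], [13, 186, 4, 5, 19], [4, 202, 10, 8, 59], [257, 207, 8, 13, 82], [256, 206, 28, 44, 604], [132, 223, 38, 30, 458], [384, 242, 8, 9, 59], [384, 252, 5, 9, 40], [360, 267, 29, 47, 895], [219, 316, 24, 14, 137], [212, 330, 27, 19, 219], [0, 336, 97, 94, 1285], [152, 347, 22, 14, 150], [240, 350, 40, 32, 608], [204, 371, 14, 18, 98], [112, 380, 6, 6, 30], [213, 393, 9, 12, 81], [229, 40
[... 184 characters left out ...]
4, 7, 73]]
top [[238, 215, 8, 9, 56], [247, 224, 5, 13, 56], [237, 228, 32, 35, 386], [408, 231, 8, 8, 55], [402, 243, 5, 12, 51], [255, 245, 5, 8, 32], [382, 245, 19, 17, 214], [393, 257, 27, 20, 192], [389, 266, 4, 4, 16], [114, 274, 32, 58, 811], [400, 278, 7, 5, 35], [136, 293, 11, 7, 67], [0, 372, 59, 64, 2802], [254, 416, 35, 38, 1062], [290, 416, 6, 10, 47], [344, 416, 7, 20, 121]]
exp top edge [[247.2932 240.0249]
 [233.6229 241.7263]
 [260.9637 238.3234]]
[([0, 0, 37, 37, 442], [237.9, 243.5]), ([22, 0, 5, 12, 49], [249.1, 230.3]), ([57, 0, 3, 16, 21], [283.0, 232.7]), ([44, 17, 16, 18, 33], [280.1, 254.1]), ([50, 25, 5, 5, 19], [276.6, 252.2]), ([18, 29, 5, 5, 19], [244.6, 256.2])]
```

```bash
python3 - <<'E'
from meas import *
for f in("s0","s14"):
    h=cv2.cvtColor(cv2.imread(f"pics/{f}.png"),cv2.COLOR_BGR2HSV);m=cv2.inRange(h,(18,110,60),(35,255,255))
    for x0,x1,y0,y1 in((130,172,225,258),(256,292,200,255)):
        M=cv2.moments(m[y0:y1,x0:x1],True);print(f,M["m00"],x0+M["m10"]/max(M["m00"],1),y0+M["m01"]/max(M["m00"],1))
print(ctrl.get_obs()["clock"],ctrl.close_job())
E
```

```text
s0 343.0 150.40524781341108 241.76093294460642
s0 0.0 256.0 200.0
s14 337.0 150.12166172106825 241.7359050445104
s14 21.0 271.8095238095238 230.71428571428572
the job is handed in; nothing more can be done
41.1 None
```

The job is done and handed in at 41.1 s. The blue hook is fully down, the gauge hangs on it by its eye, and the emptied green hook is folded up flat. No verdict was reported.

- **First try at the blue hook missed:** The fingers passed over the knob. Feeling for the bench showed the true fingertip height is about 37 mm above the reported TCP height. That touch reached about 44 N on the shut fingertips. I used this offset from then on, and later contacts agreed with it.
- **Blue hook:** Pushed down to its stop, where the contact force was about 10 N. The knob was last measured at about (0.493, 0.144, 0.127), which is level.
- **Gauge:** I took the smaller of the two look-alikes, the one hanging on the green hook. Its eye went over the blue knob with no force above sensor noise. I released it once the hook carried its weight, and the yellow leg band is visible at the expected hung position.
- **Green hook:** Folded by its knob, then pressed against its stop with about 15 N. The knob was last measured at (0.533, -0.174, 0.212), which is straight above the pivot.
- **Bystanders:** The before-and-after pictures show no moved objects among the bystanders. One difference fell at the yellow box near the arm; its position is unchanged to within 0.3 pixels, so I took that as a shadow.
- **Check that stayed weak:** My search for the gauge's top edge in the last top view was inconclusive, so the hung gauge rests on the band position and the release forces. I had used all 12 picture views by then.

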